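Shift the lamp's filter selector into third

ROBOT

A 6-joint arm with a two-finger parallel gripper is mounted at the origin on the work surface. World frame = base frame: x ahead of the robot, y to its left, z up, the work surface at z = 0. Lengths are in m, angles in rad, forces in N, time in s.
With the tool pointing down it reaches from about 0.325 to 0.9 m from the base axis. Payload 6.1 kg.
Tool frame: the origin (TCP) lies midway between the tips of the shut fingers; the grasp point (between the pads) lies 19 mm behind it; y points along the fingers, x is the direction in which the jaws open and shut, and the axes are right-handed (so a half turn about y gives the same grasp; the last joint's range is limited). The gripper opens to 87 mm and grips with 3 to 60 N. Pads are 19 mm wide; open, the fingers measure 117 mm over their backs; the gripper's body (75 mm by 190 mm) begins 51 mm behind the grasp point.
Start: joints at [-1.471, 0.22, 1.526, -0, 1.395, -0.126], TCP at [0.14, -0.609, 0.223] pointing down, gripper open.
Joint ranges: [-2.98, 2.98], [-0.91, 2.08], [0.09, 2.57], [-1.24, 4.39], [0.2, 2.65], [-2.68, 2.68]. Speed limits (rad/s): [2.57, 2.57, 3.01, 3.14, 3.14, 3.14].

INTERFACE

Orientations are given as a unit quaternion [w, x, y, z].
In Python, from plant import get_obs, vision, finish_job, spotter gives the robot as it stands. The module is installed in compiled form; this text tells all that it offers.
- The arm moves only by the shell command python3 -m inch 'ROWS'. ROWS is JSON, a list of rows, each an object with "rot": the turn, a rotation vector about the tool's x, y, z in rad, a list of three; "xyz": the shift along the tool's x, y, z in mm, a list of three; "grip": the finger opening in mm, from 0 to 87. In form: [{"rot": [wx, wy, wz], "xyz": [x, y, z], "grip": grip}, ...]. A call has 1 to 10 rows; each row is the pose to reach, as a shift and turn from the pose commanded when the call began, along the tool's axes at that moment; what a row does not reach only later rows make up. A row lasts 1/10 s, in which the tool goes at most 50 mm and 8.59 degrees, less where a joint would pass 70% of its speed; a pose out of reach is approached as far as the arm can. A call with a gripper value outside its range is refused whole. The fingers move at their own pace and stop on an object; the grip force is fixed at half the most. Time passes only in rows, so rows that repeat a pose let the fingers close. It gives the time, the measured TCP pose, the force and the opening at its end, in the units of the state.
- get_obs(): the state, without advancing time (a new reading comes with each control period).
- vision.camera(name): name is "scene" or "top" or "wrist"; returns a dict with "color" (400x640x3 uint8, red, green, blue), "depth" (400x640 float32, m along the optical axis (not along the pixel's ray), 0 where there is no reading), "fx", "fy", "cx", "cy" (pixels), "R" (3x3) and "t" (3): a world point X has camera coordinates R X + t; the wrist camera has in their place "tool_from_camera" (4x4, takes a point from camera to tool coordinates, whose origin is the TCP and whose axes are the tool frame's). Camera axes: x right, y down, z forward; pixel columns grow to the right and rows downward; lengths in m; the calibration is good to about 2 mm. A picture is of the moment at which its call begins: read the wrist's pose just before it.
- finish_job(): hands the job in, once; it reports no verdict.
Trained networks look in a picture, given as the dict that the camera call returned (one of the last four; its "shot" number tells which), for a name from the list of things; names that differ only in an ending like _2 or _b are one class to them, and where a whole thing is asked for, a point or a joint stands for the part that bears it (a point fixed in the world has none). Each returns a list of dicts, best first, with "score" (0 to 1); they miss things now and then, are a little off and sometimes report something else, mostly with a low value. They report only what shows in the picture. A call takes as long as a camera call.
- spotter.spot_in(picture, label): "box" ([left, top, right, bottom] in pixels, round what is visible of it).
- spotter.tip_of(picture, label): "point" ([column, row] in pixels: a listed point, or the origin of a listed thing).
The state is a dict: "time_s": time; "joint_positions": joint angles; "joint_vel": joint speeds; "joint_torque": joint torques, N m; "position": TCP position; "orientation": TCP orientation; "wrist_force": force on the tool from outside, world axes, zero at the start; "ft_torque": the same for the moment, N m; "gripper_width": finger opening in m.
Only numpy, scipy, OpenCV 4.12 (cv2) and the standard library are available. Lean on these libraries where they do the work, as an engineer would, in place of code of your own. Each camera call takes 0.05 s, during which the arm holds its last target. There are 200 camera calls.

TASK

On the microscope lamp's filter selector, push the red-knobbed lever with your fingertips out of the left leg of the H-shaped gate: across the middle bar to the right leg, then forward all the way into the third slot (the one marked with three dots), without dipping into the fourth. Only push it, gently; do not grip or pinch it. Then let go and move clear, leaving the bottle, slide box and lens can beside it standing where they are.

Things in the scene. Friction and masses are not known exactly. Their poses are not given: they have to be found in the camera images.
- selector: Fixed cream box with an aluminium top plate, 124 mm (x) by 130 mm (y) by 90 mm high; a black finned lamp barrel (78 mm across, top 84 mm high) sticks out 87 mm from its +x side. Origin: centre of the box's underside, on the table. Its +x is the gate's 'forward' (roughly away from the robot), its +y is the gate's left.
- gate (a point): Centre of the H gate, on top of the plate 90 mm above the table, axes as the box. Two legs along x at y = +24 mm (left) and -24 mm (right), each reaching 32 mm forward and 32 mm back of here, joined by a bar along y at x = 0; all slots are 16 mm wide. Blue dots number the slots: 1 left forward, 2 left back, 3 right forward, 4 right back.
- slot3 (a point): Forward end of the third slot (beside three blue dots), on top of the plate.
- pivot (a point): Point about which the lever, a steel rod 10 mm in diameter, tilts both ways: on the box's centre line, 20 mm above the table. The rod is really stopped by the slots' edges (3 mm play each side at the plate, about 6 mm at the knob) and slides along them. The lever stays where it is left.
- knob (a point): Centre of the red ball knob, 36 mm in diameter, on top of the lever, 140 mm from the pivot. With a = lever_across and f = lever_forward it lies from the pivot, in the box's axes, at x = 140 sin f, y = -140 cos f sin a, z = 140 cos f cos a (mm): 160 mm above the table when upright. Pushing it takes about 1.5 to 3 N.
- lever_across (a joint): Sideways tilt of the lever, rad: -0.33 in the left leg, 0 upright, +0.33 in the right leg (stops at +-0.335; about 0.03 of play in a leg). It can change only while lever_forward is near 0 (within about 0.035). At the start the lever stands in the left leg.
- lever_forward (a joint): Forward tilt of the lever, rad: 0 in the middle bar, +0.335 fully forward at the stop (slots 1 and 3), -0.335 fully back (slots 2 and 4). At the start it may be anywhere along the left leg.
- oil_bottle_mid (a point): Centre of a loose upright amber bottle with a black cap, 34 mm in diameter, 75 mm high, standing to the left of the box. To be left alone.
- slide_box_mid (a point): Centre of a loose blue slide box, 87 x 47 x 32 mm, lying to the right of the box. To be left alone.
- lens_can_mid (a point): Centre of a loose black lens can, 40 mm in diameter, 48 mm high, standing to the front right of the box (further away). To be left alone.

How it is judged:
By the outcome, as a careful person would: the job done as asked, in the order asked, and still so for the second after the job is handed in, with the robot touching nothing.
It also fails if it takes over 48 s, if anything falls off the work surface, if the arm or the gripper's body presses on something with over 40 N, if the wrist force passes 120 N, or if a joint passes its speed limit or range.

## Working session

There is one attempt and no reset: what is moved stays moved. The work goes in short steps, Python scripts to look and compute and a shell command to move; the robot and the scene stay as the last step left them, time stands still between calls to the robot, and variables do not carry over. Pictures are saved under pics/ and viewed, about 8 in all and at most 12, crops included, and the job is handed in when it is done.

```bash
mkdir -p pics; cat > h.py <<'E'
import numpy as np, cv2
from plant import get_obs, vision, spotter
from scipy.spatial.transform import Rotation as Rn
def pose():
    o=get_obs(); q=o["orientation"]; R=Rn.from_quat([q[1],q[2],q[3],q[0]]).as_matrix()
    return np.array(o["position"]),R,o
def w(c,u,v,d=None,z=None):
    ray=np.array([(u-c["cx"])/c["fx"],(v-c["cy"])/c["fy"],1.]); R=np.array(c["R"]);t=np.array(c["t"])
    if d is not None: return R.T@(ray*d-t)
    o=-R.T@t; r=R.T@ray; return o+r*(z-o[2])/r[2]
def save(c,n,crop=None,s=1):
    im=c["color"][:,:,::-1]
    if crop: im=im[crop[1]:crop[3],crop[0]:crop[2]]
    cv2.imwrite("pics/"+n,cv2.resize(im,None,fx=s,fy=s,interpolation=cv2.INTER_CUBIC))
E
python3 - <<'E'
from h import *
p,R,o=pose(); print(p,R.round(3),o["time_s"])
H={"gate":.09,"slot3":.09,"knob":.157,"selector":0,"oil_bottle_mid":.037,"slide_box_mid":.016,"lens_can_mid":.024,"pivot":.02}
for n in ["top","scene"]:
    c=vision.camera(n); save(c,n+"1.png"); print(n,"cam at",(-np.array(c["R"]).T@np.array(c["t"])).round(3))
    for l in H:
        for r in spotter.tip_of(c,l)[:1]:
            u,v=r["point"]; d=c["depth"][int(v),int(u)]
            print(l,round(r["score"],2),np.round(r["point"],1),"atz",w(c,u,v,z=H[l]).round(3),"depth",w(c,u,v,d=d).round(3))
E
```

```text
[ 0.13988125 -0.60849894  0.2214268 ] [[ 0.224 -0.     0.975]
 [-0.975  0.002  0.224]
 [-0.002 -1.     0.   ]] 0.0
top cam at [0.501 0.021 0.838]
gate 0.74 [392.7 224.1] atz [ 0.576 -0.13   0.09 ] depth [ 0.578 -0.134  0.072]
slot3 0.81 [395.  203.1] atz [ 0.619 -0.135  0.09 ] depth [ 0.619 -0.135  0.09 ]
knob 0.65 [369.2 213.6] atz [ 0.588 -0.073  0.157] depth [ 0.586 -0.072  0.168]
selector 0.75 [381.9 229.4] atz [ 0.573 -0.124  0.   ] depth [ 0.567 -0.112  0.068]
oil_bottle_mid 0.74 [323.3 227.8] atz [0.57  0.009 0.037] depth [0.566 0.009 0.073]
slide_box_mid 0.71 [458.2 220.5] atz [ 0.596 -0.291  0.016] depth [ 0.594 -0.285  0.032]
lens_can_mid 0.7 [324.1 227.7] atz [0.571 0.007 0.024] depth [0.567 0.008 0.075]
pivot 0.67 [412.6 171.8] atz [ 0.703 -0.19   0.02 ] depth [ 0.697 -0.183  0.048]
scene cam at [1.225 0.007 0.69 ]
gate 0.88 [252.9 197. ] atz [ 0.573 -0.124  0.09 ] depth [ 0.569 -0.125  0.086]
slot3 0.82 [244.  208.6] atz [ 0.61  -0.142  0.09 ] depth [ 0.59  -0.147  0.07 ]
knob 0.55 [270.2 183.1] atz [ 0.606 -0.074  0.157] depth [ 0.602 -0.075  0.153]
selector 0.58 [254.9 225.7] atz [ 0.581 -0.133  0.   ] depth [ 0.648 -0.118  0.071]
oil_bottle_mid 0.73 [309.1 206.4] atz [0.566 0.005 0.037] depth [0.579 0.005 0.05 ]
slide_box_mid 0.82 [186.5 231.3] atz [ 0.596 -0.293  0.016] depth [ 0.611 -0.286  0.032]
lens_can_mid 0.82 [224.6 262.5] atz [ 0.706 -0.189  0.024] depth [ 0.719 -0.184  0.041]
```

View pics/top1.png

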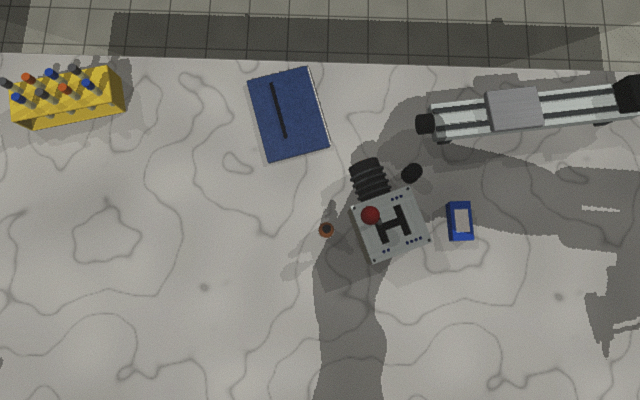

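View pics/scene1.png

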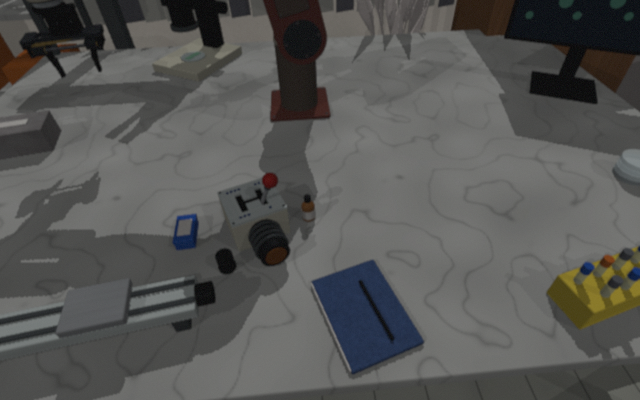

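```bash
cat > m.py <<'E'
from h import *
def fit_ball(c):
    im=c["color"].astype(int); m=(im[...,0]>80)&(im[...,0]>2.2*im[...,1])&(im[...,0]>2.2*im[...,2])&(c["depth"]>0)
    n,l,s,_=cv2.connectedComponentsWithStats(m.astype(np.uint8))
    P=None;best=None
    for i in range(1,n):
        vs,us=np.where(l==i)
        if len(vs)<25: continue
        Q=np.array([w(c,u,v,d=c["depth"][v,u]) for u,v in zip(us,vs)])
        med=np.median(Q,0)
        if .1<med[2]<.2 and .4<med[0]<.8 and (best is None or len(Q)>len(best)): best=Q
    Q=best; Q=Q[np.abs(Q-np.median(Q,0)).max(1)<.03]
    from scipy.optimize import least_squares
    cam=-np.array(c["R"]).T@np.array(c["t"]); m0=np.median(Q,0); g=m0+(m0-cam)/np.linalg.norm(m0-cam)*.012
    r=least_squares(lambda x:np.linalg.norm(Q-x,axis=1)-.018,g,loss="soft_l1",f_scale=.002)
    return r.x,len(Q)
E
python3 - <<'E'
from m import *
c=vision.camera("top"); print("knob top",fit_ball(c))
s=vision.camera("scene"); print("knob scene",fit_ball(s))
vs,us=np.mgrid[150:290,320:470]; vs=vs.ravel();us=us.ravel()
P=np.array([w(c,u,v,d=c["depth"][v,u]) for u,v in zip(us,vs)])
k=np.abs(P[:,2]-.09)<.006
im=np.zeros((400,640),np.uint8); im[vs[k],us[k]]=1
im=cv2.morphologyEx(im,cv2.MORPH_OPEN,np.ones((5,5)))
cn=max(cv2.findContours(im,0,2)[0],key=cv2.contourArea)
pts=np.array([w(c,*q[0],z=.09)[:2]*1000 for q in cn],np.float32)
r=cv2.minAreaRect(pts); print(r); print(cv2.boxPoints(r))
save(c,"top2.png",(310,140,490,275),4.4)
E
```

```text
knob top (array([ 0.58558112, -0.07548551,  0.14988723]), 106)Traceback (most recent call last):
  File "<stdin>", line 3, in <module>
  File "m.py", line 12, in fit_ball
    Q=best; Q=Q[np.abs(Q-np.median(Q,0)).max(1)<.03]
                         ~~~~~~~~~^^^^^
    return _ureduce(a, func=_median, keepdims=keepdims, axis=axis, out=out,
                    overwrite_input=overwrite_input)
    axis = _nx.normalize_axis_tuple(axis, nd)
    axis = tuple(normalize_axis_index(ax, ndim, argname) for ax in axis)
    axis = tuple(normalize_axis_index(ax, ndim, argname) for ax in axis)
                 ~~~~~~~~~~~~~~~~~~~~^^^^^^^^^^^^^^^^^^^
numpy.exceptions.AxisError: axis 0 is out of bounds for array of dimension 0
```

```bash
sed -i 's/>80)&/>60)\&/; s/<25: /<12: /' m.py
python3 - <<'E'
from m import *
c=vision.camera("top"); print("knob top",fit_ball(c))
s=vision.camera("scene")
try: print("knob scene",fit_ball(s))
except Exception as e: print("scene fail")
vs,us=np.mgrid[150:290,320:470]; vs=vs.ravel();us=us.ravel()
P=np.array([w(c,u,v,d=c["depth"][v,u]) for u,v in zip(us,vs)])
k=np.abs(P[:,2]-.09)<.006
im=np.zeros((400,640),np.uint8); im[vs[k],us[k]]=1
im=cv2.morphologyEx(im,cv2.MORPH_OPEN,np.ones((5,5)))
cn=max(cv2.findContours(im,0,2)[0],key=cv2.contourArea)
pts=np.array([w(c,*map(float,q[0]),z=.09)[:2]*1000 for q in cn],np.float32)
r=cv2.minAreaRect(pts); print(r); print(cv2.boxPoints(r))
save(c,"top2.png",(310,140,490,275),4.4)
E
```

```text
knob top (array([ 0.58591903, -0.07574908,  0.14976658]), 215)
knob scene (array([ 0.58557531, -0.0764841 ,  0.1495181 ]), 126)
((576.93701171875, -126.66600036621094), (123.92353057861328, 130.75823974609375), 21.593711853027344)
[[ 495.26294   -88.67871 ]
 [ 543.3849   -210.25993 ]
 [ 658.6111   -164.65329 ]
 [ 610.48914   -43.072067]]
```

View pics/top2.png

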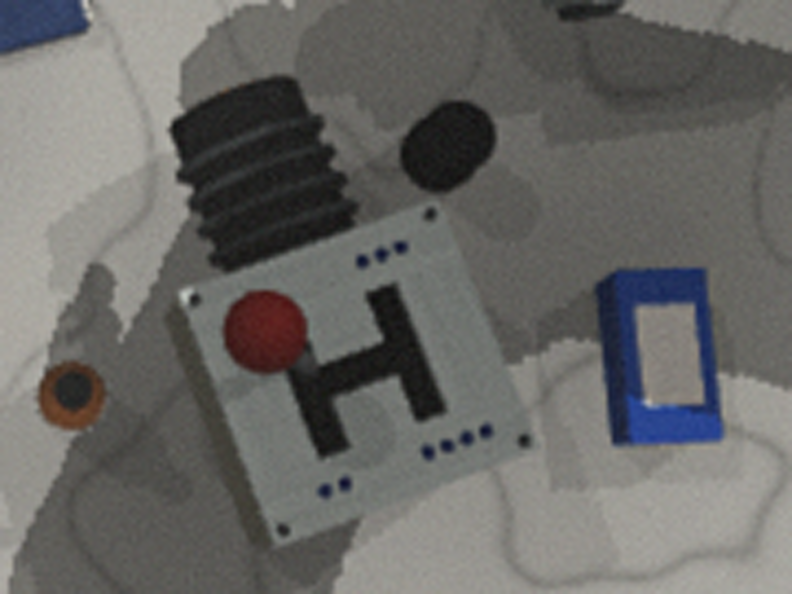

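```bash
cat > b.py <<'E'
from m import *
C=np.array([.577,-.1267,0]); th=np.deg2rad(21.6); E=Rn.from_euler("z",th).as_matrix()
RT=np.column_stack([-E[:,1],[0,0,-1],E[:,0]])
def box(p): return (E.T@(np.array(p)-C))*1000
def go(x,y,z):
    p,R,o=pose(); t=C+E@np.array([x,y,z])/1000
    print("rot",Rn.from_matrix(R.T@RT).as_rotvec().round(3),"xyz",(R.T@(t-p)*1000).round(1),"now box",box(p).round(1),"t",o["time_s"])
def knob(n="scene"):
    k,m=fit_ball(vision.camera(n)); b=box(k); f=np.arcsin(b[0]/140); a=np.arcsin(-b[1]/140/np.cos(f)); print(n,"knob",b.round(1),m,"f",f.round(3),"a",a.round(3))
E
python3 -c "
from b import *
knob();go(72,44,240)"
```

```text
scene knob [ 26.   43.1 149.7] 129 f 0.187 a -0.319
rot [-0.    -0.151 -0.   ] xyz [-426.7  -17.4  598.6] now box [-584.  -287.6  222.5] t 1.15
```

```bash
python3 -m inch '[{"rot":[0,0,0],"xyz":[0,-25,0],"grip":0},{"rot":[0,-0.15,0],"xyz":[-427,-17,599],"grip":0},{"rot":[0,-0.15,0],"xyz":[-427,-17,599],"grip":0},{"rot":[0,-0.15,0],"xyz":[-427,-17,599],"grip":0},{"rot":[0,-0.15,0],"xyz":[-427,-17,599],"grip":0},{"rot":[0,-0.15,0],"xyz":[-427,-17,599],"grip":0},{"rot":[0,-0.15,0],"xyz":[-427,-17,599],"grip":0},{"rot":[0,-0.15,0],"xyz":[-427,-17,599],"grip":0},{"rot":[0,-0.15,0],"xyz":[-427,-17,599],"grip":0},{"rot":[0,-0.15,0],"xyz":[-427,-17,599],"grip":0}]'; python3 -c "
from b import *
go(72,44,240)"
```

```text
time_s: 2.15
position: [0.4397, -0.2709, 0.243]
orientation: [-0.585, 0.585, -0.397, 0.398]
wrist_force: [1.3, -0.9, 0.3]
gripper_width: 0.0153
rot [-0.    -0.001  0.001] xyz [-127.8    3.   252.6] now box [-180.8  -83.5  243. ] t 2.15
```

```bash
python3 -m inch '[{"rot":[0,0,0],"xyz":[-128,3,253],"grip":0},{"rot":[0,0,0],"xyz":[-128,3,253],"grip":0},{"rot":[0,0,0],"xyz":[-128,3,253],"grip":0},{"rot":[0,0,0],"xyz":[-128,3,253],"grip":0},{"rot":[0,0,0],"xyz":[-128,3,253],"grip":0},{"rot":[0,0,0],"xyz":[-128,3,253],"grip":0},{"rot":[0,0,0],"xyz":[-128,3,253],"grip":0},{"rot":[0,0,0],"xyz":[-128,3,253],"grip":0}]'; python3 -c "
from b import *
go(72,44,137)"
```

```text
time_s: 2.95
position: [0.6269, -0.06, 0.2392]
orientation: [-0.585, 0.585, -0.398, 0.397]
wrist_force: [-0.6, -0.3, 0.4]
gripper_width: 0.0005
rot [ 0.001  0.001 -0.   ] xyz [ -0.3 102.2   1.2] now box [ 70.9  43.6 239.2] t 2.95
```

```bash
python3 -m inch '[{"rot":[0,0,0],"xyz":[0,30,1],"grip":0},{"rot":[0,0,0],"xyz":[0,60,1],"grip":0},{"rot":[0,0,0],"xyz":[0,85,1],"grip":0},{"rot":[0,0,0],"xyz":[0,102,1],"grip":0},{"rot":[0,0,0],"xyz":[0,102,1],"grip":0},{"rot":[0,0,0],"xyz":[0,102,1],"grip":0}]'; python3 - <<'E'
from b import *
go(72,44,137)
c=vision.camera("scene"); save(c,"s2.png",(180,120,340,240),5)
E
```

```text
time_s: 3.55
position: [0.6279, -0.0611, 0.1384]
orientation: [0.584, -0.584, 0.398, -0.398]
wrist_force: [0.2, -0.4, 0.3]
gripper_width: 0.0006
rot [-0.    -0.002  0.   ] xyz [-1.7  1.4  0.5] now box [ 71.5  42.3 138.4] t 3.55
```

View pics/s2.png

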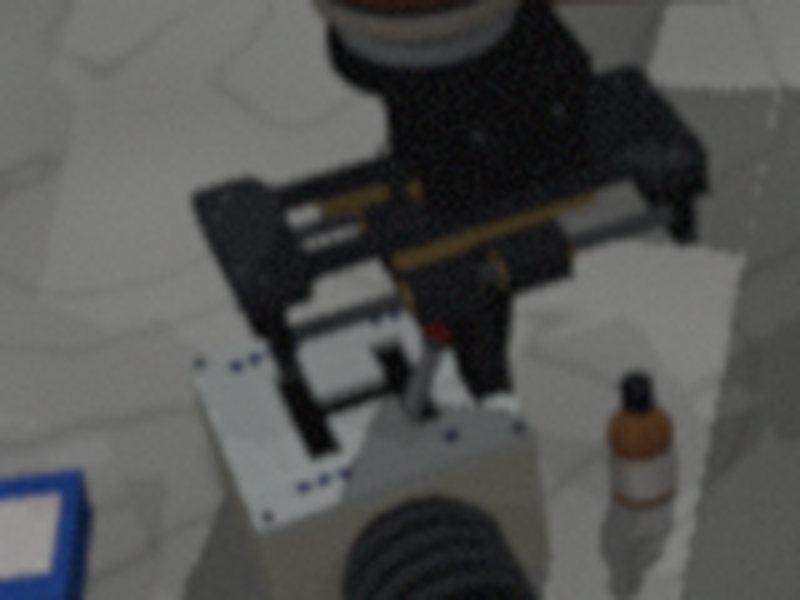

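```bash
python3 -m inch '[{"rot":[0,0,0],"xyz":[-2,0,-8],"grip":0},{"rot":[0,0,0],"xyz":[-2,0,-12],"grip":0},{"rot":[0,0,0],"xyz":[-2,0,-16],"grip":0},{"rot":[0,0,0],"xyz":[-2,0,-20],"grip":0},{"rot":[0,0,0],"xyz":[-2,0,-24],"grip":0},{"rot":[0,0,0],"xyz":[-2,0,-28],"grip":0},{"rot":[0,0,0],"xyz":[-2,0,-32],"grip":0},{"rot":[0,0,0],"xyz":[-2,0,-35],"grip":0},{"rot":[0,0,0],"xyz":[-2,0,-37],"grip":0},{"rot":[0,0,0],"xyz":[-2,0,-37],"grip":0}]'; python3 - <<'E'
from b import *
go(30,44,137); knob("top")
E
```

```text
time_s: 4.6
position: [0.5924, -0.0721, 0.1376]
orientation: [-0.584, 0.585, -0.398, 0.398]
wrist_force: [0.6, 0.3, 1.0]
gripper_width: 0.0008
rot [ 0.    -0.001 -0.   ] xyz [ 1.1  0.6 -4.4] now box [ 34.4  45.1 137.6] t 4.6
top knob [  7.9  45.  153.4] 35 f 0.056 a -0.328
```

```bash
python3 -m inch '[{"rot":[0,0,0],"xyz":[0,0,-2],"grip":0},{"rot":[0,0,0],"xyz":[0,0,-4],"grip":0},{"rot":[0,0,0],"xyz":[0,0,-6],"grip":0},{"rot":[0,0,0],"xyz":[0,0,-6],"grip":0}]'; python3 - <<'E'
from b import *
go(60,44,137); knob("top")
E
python3 -m inch '[{"rot":[0,0,0],"xyz":[0,0,10],"grip":0},{"rot":[0,0,0],"xyz":[0,0,30],"grip":0},{"rot":[0,-0,0],"xyz":[-30,0,30],"grip":0},{"rot":[0,0,0],"xyz":[-52,0,30],"grip":0},{"rot":[0,0,0],"xyz":[-52,0,30],"grip":0},{"rot":[0,0,0],"xyz":[-52,0,30],"grip":0}]'; python3 - <<'E'
from b import *
go(2,96,137); knob("top"); knob("scene")
E
```

```text
time_s: 5.05
position: [0.5868, -0.0742, 0.1376]
orientation: [-0.585, 0.585, -0.398, 0.398]
wrist_force: [2.1, 0.8, 1.4]
gripper_width: 0.0005
rot [ 0.    -0.001 -0.   ] xyz [ 1.1  0.6 31.5] now box [ 28.5  45.2 137.6] t 5.05
top knob [  2.1  46.  153.7] 31 f 0.015 a -0.335
time_s: 5.7
position: [0.5962, -0.0146, 0.1375]
orientation: [-0.585, 0.585, -0.397, 0.397]
wrist_force: [-0.1, -0.2, 0.1]
gripper_width: 0.0008
rot [0. 0. 0.] xyz [  1.2   0.5 -57.1] now box [ 59.1  97.2 137.5] t 5.7
top knob [  0.6  45.2 152.4] 259 f 0.004 a -0.329Traceback (most recent call last):
  File "<stdin>", line 2, in <module>
  File "b.py", line 9, in knob
    k,m=fit_ball(vision.camera(n)); b=box(k); f=np.arcsin(b[0]/140); a=np.arcsin(-b[1]/140/np.cos(f)); print(n,"knob",b.round(1),m,"f",f.round(3),"a",a.round(3))
        ~~~~~~~~^^^^^^^^^^^^^^^^^^
  File "m.py", line 12, in fit_ball
    Q=best; Q=Q[np.abs(Q-np.median(Q,0)).max(1)<.03]
                         ~~~~~~~~~^^^^^
    return _ureduce(a, func=_median, keepdims=keepdims, axis=axis, out=out,
                    overwrite_input=overwrite_input)
    axis = _nx.normalize_axis_tuple(axis, nd)
    axis = tuple(normalize_axis_index(ax, ndim, argname) for ax in axis)
    axis = tuple(normalize_axis_index(ax, ndim, argname) for ax in axis)
                 ~~~~~~~~~~~~~~~~~~~~^^^^^^^^^^^^^^^^^^^
numpy.exceptions.AxisError: axis 0 is out of bounds for array of dimension 0
```

```bash
python3 -m inch '[{"rot":[0,0,0],"xyz":[0,0,-30],"grip":0},{"rot":[0,0,0],"xyz":[0,0,-57],"grip":0},{"rot":[0,0,0],"xyz":[0,0,-57],"grip":0},{"rot":[0,0,0],"xyz":[10,0,-57],"grip":0},{"rot":[0,0,0],"xyz":[16,0,-57],"grip":0},{"rot":[0,0,0],"xyz":[20,0,-57],"grip":0},{"rot":[0,0,0],"xyz":[24,0,-57],"grip":0},{"rot":[0,0,0],"xyz":[28,0,-57],"grip":0},{"rot":[0,0,0],"xyz":[32,0,-57],"grip":0},{"rot":[0,0,0],"xyz":[32,0,-57],"grip":0}]'; python3 - <<'E'
from b import *
go(2,-12,137); knob("top")
E
```

```text
time_s: 6.8
position: [0.5549, -0.0657, 0.1377]
orientation: [0.585, -0.585, 0.398, -0.398]
wrist_force: [0.2, 0.3, 0.7]
gripper_width: 0.0003
rot [-0.    -0.001  0.   ] xyz [76.9  0.7  0.2] now box [  1.9  64.9 137.7] t 6.8Traceback (most recent call last):
  File "<stdin>", line 2, in <module>
  File "b.py", line 9, in knob
    k,m=fit_ball(vision.camera(n)); b=box(k); f=np.arcsin(b[0]/140); a=np.arcsin(-b[1]/140/np.cos(f)); print(n,"knob",b.round(1),m,"f",f.round(3),"a",a.round(3))
        ~~~~~~~~^^^^^^^^^^^^^^^^^^
  File "m.py", line 12, in fit_ball
    Q=best; Q=Q[np.abs(Q-np.median(Q,0)).max(1)<.03]
                         ~~~~~~~~~^^^^^
    return _ureduce(a, func=_median, keepdims=keepdims, axis=axis, out=out,
                    overwrite_input=overwrite_input)
    axis = _nx.normalize_axis_tuple(axis, nd)
    axis = tuple(normalize_axis_index(ax, ndim, argname) for ax in axis)
    axis = tuple(normalize_axis_index(ax, ndim, argname) for ax in axis)
                 ~~~~~~~~~~~~~~~~~~~~^^^^^^^^^^^^^^^^^^^
numpy.exceptions.AxisError: axis 0 is out of bounds for array of dimension 0
```

```bash
python3 - <<'E'
from b import *
c=vision.camera("scene"); save(c,"s3.png",(180,120,340,240),5)
try: knob()
except Exception: print("hidden")
E
```

```text
scene knob [ -0.   36.9 154.4] 117 f -0.0 a -0.267
```

View pics/s3.png

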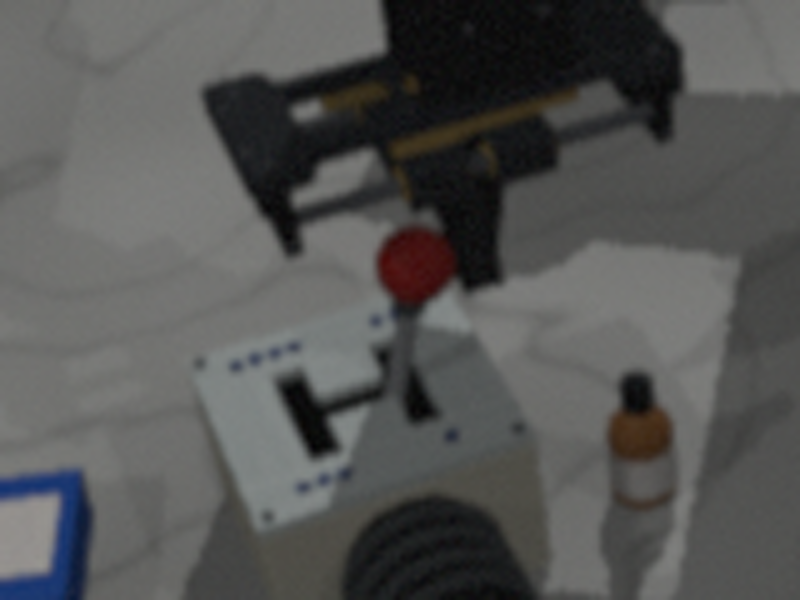

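The lever stands at the mouth of the bar (knob around pixel 415,265), with the fingers beside it on its left. I'll continue across.

```bash
python3 -m inch '[{"rot":[0,0,0],"xyz":[4,0,0],"grip":0},{"rot":[0,0,0],"xyz":[8,0,0],"grip":0},{"rot":[0,0,0],"xyz":[12,0,0],"grip":0},{"rot":[0,0,0],"xyz":[16,0,0],"grip":0},{"rot":[0,0,0],"xyz":[20,0,0],"grip":0},{"rot":[0,0,0],"xyz":[24,0,0],"grip":0},{"rot":[0,0,0],"xyz":[28,0,0],"grip":0},{"rot":[0,0,0],"xyz":[32,0,0],"grip":0},{"rot":[0,0,0],"xyz":[36,0,0],"grip":0},{"rot":[0,0,0],"xyz":[40,0,0],"grip":0}]'; python3 - <<'E'
from b import *
go(2,-16,137); knob()
E
```

```text
time_s: 7.95
position: [0.5694, -0.103, 0.1376]
orientation: [-0.585, 0.585, -0.398, 0.398]
wrist_force: [-1.1, 1.0, 1.5]
gripper_width: 0.0003
rot [ 0.    -0.001 -0.   ] xyz [40.8  0.6  0.4] now box [  1.6  24.8 137.6] t 7.95
scene knob [  0.4  -3.3 159.1] 113 f 0.003 a 0.024
```

```bash
python3 -m inch '[{"rot":[0,0,0],"xyz":[4,0,0],"grip":0},{"rot":[0,0,0],"xyz":[8,0,0],"grip":0},{"rot":[0,0,0],"xyz":[12,0,0],"grip":0},{"rot":[0,0,0],"xyz":[16,0,0],"grip":0},{"rot":[0,0,0],"xyz":[20,0,0],"grip":0},{"rot":[0,0,0],"xyz":[24,0,0],"grip":0},{"rot":[0,0,0],"xyz":[28,0,0],"grip":0},{"rot":[0,0,0],"xyz":[32,0,0],"grip":0},{"rot":[0,0,0],"xyz":[36,0,0],"grip":0},{"rot":[0,0,0],"xyz":[39,0,0],"grip":0}]'; python3 - <<'E'
from b import *
go(2,-17,137); knob()
E
```

```text
time_s: 9.0
position: [0.5836, -0.1393, 0.1374]
orientation: [-0.585, 0.585, -0.398, 0.398]
wrist_force: [-1.0, 0.9, -0.6]
gripper_width: 0.0005
rot [ 0.    -0.001 -0.   ] xyz [2.9 0.4 0.5] now box [  1.5 -14.1 137.4] t 9.0
scene knob [  0.2 -42.2 153.8] 131 f 0.002 a 0.306
```

```bash
python3 -m inch '[{"rot":[0,0,0],"xyz":[2,0,0],"grip":0},{"rot":[0,0,0],"xyz":[3,0,0],"grip":0},{"rot":[0,0,0],"xyz":[3,0,0],"grip":0},{"rot":[0,0,0],"xyz":[-5,0,0],"grip":0},{"rot":[0,0,0],"xyz":[-20,0,0],"grip":0},{"rot":[0,0,0],"xyz":[-20,0,-25],"grip":0},{"rot":[0,0,0],"xyz":[-20,0,-50],"grip":0},{"rot":[0,0,0],"xyz":[-20,0,-50],"grip":0}]'; python3 - <<'E'
from b import *
go(-48,-45,137); knob(); knob("top")
E
```

```text
time_s: 9.85
position: [0.5275, -0.1381, 0.1374]
orientation: [-0.584, 0.585, -0.398, 0.397]
wrist_force: [0.7, -0.2, -0.3]
gripper_width: 0.0004
rot [ 0.001 -0.001 -0.001] xyz [52.6  0.4  2.3] now box [-50.2   7.6 137.4] t 9.85
scene knob [  0.3 -44.8 152.8] 141 f 0.002 a 0.326
top knob [  0.2 -44.2 153.8] 59 f 0.002 a 0.321
```

```bash
python3 -m inch '[{"rot":[0,0,0],"xyz":[30,0,0],"grip":0},{"rot":[0,0,0],"xyz":[53,0,0],"grip":0},{"rot":[0,0,0],"xyz":[53,0,0],"grip":0},{"rot":[0,0,0],"xyz":[53,0,12],"grip":0},{"rot":[0,0,0],"xyz":[53,0,18],"grip":0},{"rot":[0,0,0],"xyz":[53,0,22],"grip":0},{"rot":[0,0,0],"xyz":[53,0,26],"grip":0},{"rot":[0,0,0],"xyz":[53,0,30],"grip":0},{"rot":[0,0,0],"xyz":[53,0,34],"grip":0},{"rot":[0,0,0],"xyz":[53,0,38],"grip":0}]'; python3 - <<'E'
from b import *
go(17,-45,137); knob()
E
```

```text
time_s: 10.95
position: [0.5847, -0.1737, 0.1376]
orientation: [0.585, -0.585, 0.398, -0.398]
wrist_force: [-1.3, -0.1, 0.9]
gripper_width: 0.0005
rot [ 0.    -0.001 -0.   ] xyz [-1.6  0.6 27.1] now box [-10.1 -46.5 137.6] t 10.95
scene knob [ 17.6 -43.9 151.8] 153 f 0.126 a 0.322
```

```bash
python3 -m inch '[{"rot":[0,0,0],"xyz":[0,0,4],"grip":0},{"rot":[0,0,0],"xyz":[0,0,8],"grip":0},{"rot":[0,0,0],"xyz":[0,0,12],"grip":0},{"rot":[0,0,0],"xyz":[0,0,16],"grip":0},{"rot":[0,0,0],"xyz":[0,0,20],"grip":0},{"rot":[0,0,0],"xyz":[0,0,23],"grip":0},{"rot":[0,0,0],"xyz":[0,0,25],"grip":0},{"rot":[0,0,0],"xyz":[0,0,27],"grip":0},{"rot":[0,0,0],"xyz":[0,0,27],"grip":0}]'; python3 - <<'E'
from b import *
go(18.5,-45,137); knob()
E
```

```text
time_s: 11.9
position: [0.61, -0.1641, 0.1377]
orientation: [0.585, -0.585, 0.398, -0.398]
wrist_force: [-1.0, -0.2, -0.6]
gripper_width: 0.0003
rot [-0.    -0.001  0.   ] xyz [-2.   0.7  1.6] now box [ 16.9 -47.  137.7] t 11.9
scene knob [ 44.8 -42.6 145.5] 159 f 0.326 a 0.327
```

```bash
python3 -m inch '[{"rot":[0,0,0],"xyz":[0,0,1],"grip":0},{"rot":[0,0,0],"xyz":[0,0,1.5],"grip":0},{"rot":[0,0,0],"xyz":[0,0,1.5],"grip":0}]'; python3 -m inch '[{"rot":[0,0,0],"xyz":[0,0,0.7],"grip":0},{"rot":[0,0,0],"xyz":[0,0,0.7],"grip":0}]'
```

```text
time_s: 12.25
position: [0.611, -0.1637, 0.1376]
orientation: [-0.585, 0.585, -0.398, 0.398]
wrist_force: [-2.2, -0.3, -1.0]
gripper_width: 0.0007
time_s: 12.45
position: [0.6115, -0.1634, 0.1375]
orientation: [-0.584, 0.585, -0.398, 0.398]
wrist_force: [-2.8, -1.2, -1.1]
gripper_width: 0.0005
```

Not clearly at the stop yet, so I'll creep on until the force rises.

```bash
python3 -m inch '[{"rot":[0,0,0],"xyz":[0,0,0.7],"grip":0},{"rot":[0,0,0],"xyz":[0,0,0.7],"grip":0}]';python3 -m inch '[{"rot":[0,0,0],"xyz":[0,0,0.7],"grip":0},{"rot":[0,0,0],"xyz":[0,0,0.7],"grip":0}]'; python3 - <<'E'
from b import *
go(18.5,-45,137); knob()
E
```

```text
time_s: 12.65
position: [0.6121, -0.1632, 0.1374]
orientation: [-0.584, 0.585, -0.398, 0.398]
wrist_force: [-4.3, -1.1, -1.0]
gripper_width: 0.0001
time_s: 12.85
position: [0.6126, -0.1629, 0.1373]
orientation: [-0.584, 0.585, -0.398, 0.397]
wrist_force: [-5.1, -1.8, -1.0]
gripper_width: 0.0001
rot [ 0.001 -0.001 -0.   ] xyz [-1.7  0.3 -1.3] now box [ 19.8 -46.8 137.3] t 12.85
scene knob [ 46.4 -42.2 145.2] 164 f 0.338 a 0.325
```

Force is rising at the stop (over 5 N) and f ≈ 0.335, so the lever is fully forward. Next I back off, lift and move clear.

```bash
python3 -m inch '[{"rot":[0,0,0],"xyz":[0,0,-5],"grip":0},{"rot":[0,0,0],"xyz":[0,0,-30],"grip":0},{"rot":[0,0,0],"xyz":[0,0,-60],"grip":0},{"rot":[0,0,0],"xyz":[0,-40,-90],"grip":0},{"rot":[0,0,0],"xyz":[0,-90,-120],"grip":0},{"rot":[0,0,0],"xyz":[0,-110,-150],"grip":0},{"rot":[0,0,0],"xyz":[0,-110,-170],"grip":0},{"rot":[0,0,0],"xyz":[0,-110,-170],"grip":0},{"rot":[0,0,0],"xyz":[0,-110,-170],"grip":0}]'; python3 - <<'E'
from b import *
go(18.5,-45,137); knob(); knob("top")
c=vision.camera("scene"); save(c,"s4.png",(160,120,340,285),3.6)
for l,h in [("oil_bottle_mid",.037),("slide_box_mid",.016),("lens_can_mid",.024)]:
    for r in spotter.tip_of(c,l)[:1]: print(l,w(c,*r["point"],z=h).round(3))
E
```

```text
time_s: 13.8
position: [0.4557, -0.2253, 0.2483]
orientation: [0.585, -0.584, 0.397, -0.399]
wrist_force: [0.3, 0.6, -0.9]
gripper_width: 0.0007
rot [-0.002 -0.002  0.002] xyz [ -2.6 111.7 167.3] now box [-149.1  -47.   248.3] t 13.8
scene knob [ 46.3 -42.6 144.8] 139 f 0.337 a 0.328
top knob [ 46.5 -41.6 145.5] 196 f 0.339 a 0.321
oil_bottle_mid [0.563 0.001 0.037]
slide_box_mid [ 0.607 -0.292  0.016]
lens_can_mid [ 0.7   -0.19   0.024]
```

View pics/s4.png

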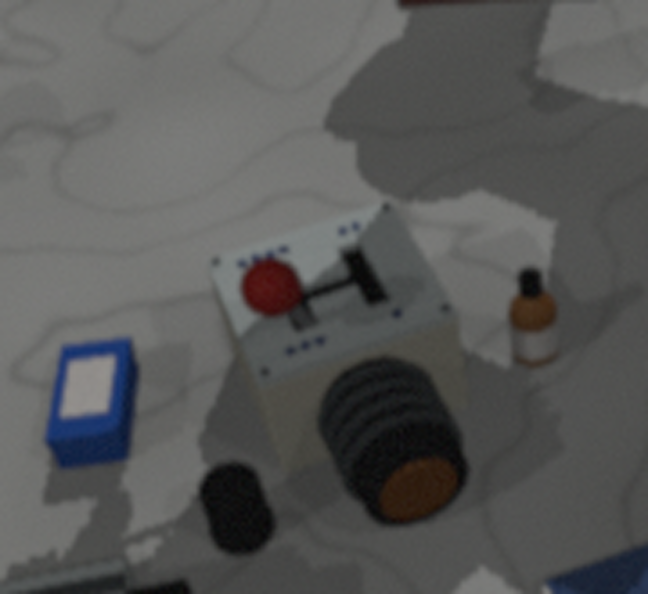

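The knob (270,287) sits with the rod at the forward end of slot 3, next to the three dots (305,345). The bottle, slide box and can are all upright, and the arm is clear.

```bash
python3 -c "
from plant import finish_job; print(finish_job())"
```

```text
the job is handed in; nothing more can be done
None
```

The lever is fully forward in the third slot, and I've handed the job in at about 14 s of the 48 s allowed. With the fingers shut, I pushed it back along the left leg to the middle. I then pushed it across the bar to the right leg, and forward until it met the stop.

- **Lever position:** the last checks, after the arm had moved clear, put lever_forward at about 0.338 (the stop is at 0.335). lever_across was 0.32–0.33. The scene and top cameras agreed.
- **Fourth slot:** the lever never read behind the middle bar in the right leg; lever_forward was about 0.002 there.
- **Force:** the highest wrist force I read was about 5.5 N, at the stop.
- **Objects beside it:** the bottle, slide box and lens can stand upright in the final picture. The point finder's last readings differ from its first by 5 mm for the bottle, 6 mm for the can and 11 mm for the slide box. I put that down to detector noise, because the tool passed well above them, but I did not check it separately.

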